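# Square a model-house wall into the corner of the assembly board

### The arm

A 7-joint arm with a two-finger parallel gripper is mounted at the origin on the work surface. World frame = base frame: x ahead of the robot, y to its left, z up, the work surface at z = 0. Lengths are in m, angles in rad, forces in N, time in s.
With the tool pointing down it reaches from about 0.375 to 0.925 m from the base axis. Payload 3.1 kg.
Tool frame: the origin (TCP) lies at the very end of the fingers, on their centre line; the grasp point (between the pads) lies 19 mm behind it; z points along the fingers, y is the line along which they close (so a half turn about z gives the same grasp; the last joint's range is limited). The gripper opens to 85 mm and grips with 20 to 120 N. Pads are 22 mm wide; open, the fingers measure 114 mm over their backs; the gripper's body (76 mm by 85 mm) begins 54 mm behind the grasp point. The pads swing forward as they close: fully open they stand 13 mm farther back than shut.
Start: joints at [-1.288, 0.383, 0.044, 1.598, -0.018, 1.161, -0.05], TCP at [0.242, 0.603, 0.231] pointing down, gripper open.
Joint ranges: [-2.61, 2.61], [-0.41, 2.15], [-1.48, 1.57], [0, 2.5], [-1.57, 4.71], [0.05, 1.97], [-2.85, 2.85]. Speed limits (rad/s): [2.79, 2.79, 3.14, 3.14, 3.14, 3.14, 3.14].

### API

Orientations are given as a 3x3 rotation matrix whose columns are the frame's x, y, z axes.
In Python, from workcell import manip gives the robot as it stands. The module is installed in compiled form; this text tells all that it offers.
- The arm moves only by the shell command python3 -m handwheel 'ROWS' [FORCE]. ROWS is JSON, a list of rows, each a list of 3 entries, a list of its own where there are three numbers: the shift along the tool's x, y, z in cm, then the turn, a rotation vector about the tool's x, y, z in rad, then the closure, from 0 (fully open) to 1 (shut). In form: [[[dx, dy, dz], [wx, wy, wz], fingers], ...]. A call has exactly 5 rows; each row is the pose to reach, as a shift and turn from the pose commanded when the call began, along the tool's axes at that moment; what a row does not reach only later rows make up. A row lasts 1/8 s, in which the tool goes at most 62.5 mm and 10.7 degrees, less where a joint would pass 70% of its speed; a pose out of reach is approached as far as the arm can. A call with a gripper value outside its range is refused whole. The fingers move at their own pace and stop on an object; FORCE is the grip in N (left out, the last holds). Time passes only in rows, so rows that repeat a pose let the fingers close, or fill a call up. It gives the time, the measured TCP pose, the force, the opening and the grip force at its end, in the units of the state.
- manip.read_state(): the state, without advancing time (a new reading comes with each control period).
- manip.snapshot(name): name is "scene" or "top"; returns a dict with "image" (420x560x3 uint8, red, green, blue), "vfov" (degrees; the focal length in pixels is half the picture's height over the tangent of half this angle, whatever the lens; pixels are square), "cx", "cy" (the principal point, pixels), "pose" (4x4, takes a point from camera to world coordinates). Camera axes: x right, y down, z forward; pixel columns grow to the right and rows downward; lengths in m; the calibration is good to about 2 mm. A picture is of the moment at which its call begins. There is no depth.
- manip.job_done(): hands the job in; it is judged then, once.
Trained networks look in a picture, given as the dict that the camera call returned (one of the last four; its "shot" number tells which), for a name from the list of things; names that differ only in an ending like _2 or _b are one class to them, and where a whole thing is asked for, a point or a joint stands for the part that bears it (a point fixed in the world has none). Each returns a list of dicts, best first, with "conf" (0 to 1); they miss things now and then, are a little off and sometimes report something else, mostly with a low value. They report only what shows in the picture. A call takes as long as a camera call. They do not tell look-alikes from the thing itself.
- manip.find_in(label, picture): "extent" ([left, top, width, height] in pixels, round what is visible of it).
- manip.cut_out(label, picture): "region" (420x560 bool, what is visible of it) and "extent" ([left, top, width, height] in pixels, round what is visible of it).
- manip.mark_of(label, picture): "point" ([column, row] in pixels: a listed point, or the origin of a listed thing).
The state is a dict: "time_s": time; "joint_pos": joint angles; "qd": joint speeds; "tau": joint torques, N m; "tool_pos": TCP position; "tool_rot": TCP orientation; "force": force on the tool from outside, world axes, zero at the start; "moment": the same for the moment, N m; "gripper_width": opening from 0.0 (shut) to 1.0 (fully open); "gripper_force": force on a finger pad.
Only numpy, scipy, OpenCV 4.12 (cv2) and the standard library are available. Lean on these libraries where they do the work, as an engineer would, in place of code of your own. Each camera call takes 0.05 s, during which the arm holds its last target. There are 200 camera calls.

### The job

On the assembly board, slide the plywood model-house wall into the corner of the fences: its base edge (with the door opening) flush against the long fence, its left end flush against the short fence. Slide the steel block up flat against the wall's free right end to keep it there, a long side of the block touching and at least half of that side bearing on the wall. Only push with the fingertips: never lift or tip the wall or block, leave the jar, cup and screwdriver where they are, and finish clear of everything.

Things in the scene. Friction and masses are not known exactly. Their poses are not given: they have to be found in the camera images.
- jig: Assembly board, screwed to the bench: grey face 12 mm above the bench with a 50 mm grid, 204 mm (x) by 414 mm (y) overall. Origin: centre of its underside. Aluminium fences 14 mm wide, rising 14 mm above the face: the long one along the far (+x) edge, the short one along the left (+y) edge. Open on the near and right sides. Place and yaw differ from run to run.
- corner (a point): Inside corner of the two fences, on the board's face; at x = 88, y = 193, z = 12 mm in the board's frame, axes as the board's: +x away from the robot, square into the long fence (the plane x = 0 here); +y to the left, square into the short fence (the plane y = 0); z up. The clear face runs from x = -190 to 0 and y = -400 to 0 mm.
- wall: Loose plywood wall, flat on the board, 95 (its x) by 170 (its y) by 10 mm, about 0.09 kg. Origin: centre of its underside. +x points to the base edge (door opening at y = -40), +y to the left end; window at y = 36. Home: x = -47.5, y = -85 mm in the corner frame, yaw 0. Starts turned up to 0.25 rad. If one corner meets a fence first, push nearer the lagging end.
- block: Loose steel block with drilled holes, flat on the board right of the wall: 75 (its x) by 50 (its y) by 25 mm high, about 0.6 kg. Origin: centre of its underside. Long sides 25 mm either side of it. Starts turned up to 0.25 rad; if it jams askew, push its lagging end. Against a wall at home its origin is at y = -195 mm in the corner frame; a straight push along the corner's +y overlaps enough.
- jar: Bystander: small glass paint jar, black lid, 44 mm across, 58 mm high. Origin: centre of its underside. Stands on the bench beyond the long fence or left of the short fence.
- cup: Bystander: black plastic cup, 68 mm across the rim, 95 mm high. Origin: centre of its underside. Stands at the other of those two places.
- screwdriver: Bystander: screwdriver about 170 mm long, lying on the bench between the robot and the board, roughly along the board's near edge. Origin: underside, at its middle; its x runs along it, handle to -x.
There are look-alikes about, which are no part of the job. There is more than one size of the wall; the one meant has the size given above.

How it is judged:
By the outcome, as a careful person would: the job done as asked, in the order asked, and still so for the second after the job is handed in, with the robot touching nothing.
It also fails if it takes over 64 s, if anything falls off the work surface, if the arm or the gripper's body presses on something with over 40 N, if the wrist force passes 120 N, or if a joint passes its speed limit or range.

## Working session

There is one attempt and no reset: what is moved stays moved. The work goes in short steps, Python scripts to look and compute and a shell command to move; the robot and the scene stay as the last step left them, time stands still between calls to the robot, and variables do not carry over. Pictures are saved under pics/ and viewed, at most 10 in all, crops included, and the job is handed in when it is done.

```bash
mkdir -p pics
cat > h.py <<'E'
import numpy as np, cv2
from workcell import manip
def K(p):
    f=p["image"].shape[0]/2/np.tan(np.radians(p["vfov"])/2)
    return f,p["cx"],p["cy"]
def ray(p,uv):
    f,cx,cy=K(p);T=np.array(p["pose"])
    d=T[:3,:3]@np.array([(uv[0]-cx)/f,(uv[1]-cy)/f,1.]);return T[:3,3],d
def at_z(p,uv,z):
    o,d=ray(p,uv);return o+d*(z-o[2])/d[2]
def proj(p,X):
    f,cx,cy=K(p);T=np.array(p["pose"]);c=T[:3,:3].T@(np.array(X)-T[:3,3]);return np.array([cx+f*c[0]/c[2],cy+f*c[1]/c[2]])
def save(p,n): cv2.imwrite("pics/"+n,p["image"][:,:,::-1])
E
python3 - <<'E'
from h import *
s=manip.read_state();print(s["time_s"],s["tool_pos"],s["tool_rot"],s["joint_pos"])
for c in ("scene","top"):
    p=manip.snapshot(c);save(p,c+"0.png");print(c,p["vfov"],p["cx"],p["cy"],np.round(p["pose"],3).tolist())
    for l in ("jig","wall","block","jar","cup","screwdriver","corner"):
        print(l,[(np.round(a["point"]).tolist(),round(a["conf"],2)) for a in manip.mark_of(l,p)],
         [(np.round(a["extent"]).tolist(),round(a["conf"],2)) for a in manip.find_in(l,p)] if l!="corner" else "")
E
```

```text
0.0 [0.24122862 0.60255459 0.22986756] [[-9.28399854e-01  3.71581734e-01 -8.51876960e-04]
 [ 3.71582685e-01  9.28396491e-01 -2.50273889e-03]
 [-1.39092477e-04 -2.64008515e-03 -9.99996505e-01]] [-1.28777237  0.38384457  0.04379504  1.59960161 -0.01788781  1.161182
 -0.0499097 ]
scene 51.858226052423646 285.4682076110033 206.3546032680155 [[-0.291, 0.797, -0.53, 0.988], [0.957, 0.237, -0.17, 0.283], [-0.01, -0.556, -0.831, 0.822], [0.0, 0.0, 0.0, 1.0]]
jig [([200.0, 224.0], 0.93)] []
wall [([429.0, 282.0], 0.79), ([395.0, 143.0], 0.76), ([228.0, 221.0], 0.67)] [([402.0, 253.0, 60.0, 60.0], 0.83), ([372.0, 122.0, 46.0, 38.0], 0.63)]
block [([137.0, 220.0], 0.57)] [([112.0, 196.0, 40.0, 41.0], 0.73)]
jar [([146.0, 287.0], 0.56), ([277.0, 264.0], 0.43)] [([127.0, 267.0, 24.0, 30.0], 0.78)]
cup [([332.0, 252.0], 0.89)] [([317.0, 215.0, 36.0, 47.0], 0.67), ([92.0, 174.0, 206.0, 100.0], 0.37)]
screwdriver [([204.0, 159.0], 0.89)] [([167.0, 152.0, 72.0, 10.0], 0.57)]
corner [([279.0, 262.0], 0.7)] 
top 56.85790876301466 272.6703488994183 214.18869339007944 [[-0.025, -0.997, 0.069, 0.411], [-0.999, 0.022, -0.038, 0.151], [0.037, -0.07, -0.997, 0.872], [0.0, 0.0, 0.0, 1.0]]
jig [([346.0, 178.0], 0.8)] [([251.0, 117.0, 191.0, 116.0], 0.72)]
wall [([185.0, 343.0], 0.87), ([118.0, 179.0], 0.7), ([318.0, 176.0], 0.62)] [([90.0, 155.0, 58.0, 51.0], 0.92), ([279.0, 146.0, 82.0, 65.0], 0.65), ([159.0, 312.0, 52.0, 65.0], 0.6)]
block [([408.0, 152.0], 0.79), ([363.0, 96.0], 0.36)] [([396.0, 137.0, 29.0, 36.0], 0.67)]
jar [([360.0, 95.0], 0.7)] [([353.0, 78.0, 27.0, 32.0], 0.89)]
cup [([213.0, 185.0], 0.6)] [([194.0, 157.0, 34.0, 36.0], 0.66)]
screwdriver [([378.0, 250.0], 0.63)] [([347.0, 235.0, 70.0, 30.0], 0.7)]
corner [([256.0, 152.0], 0.81)]
```

Run:
```python
from h import *
for c in ("top","scene"):
    im=cv2.imread(f"pics/{c}0.png")
    if c=="top": cr=im[60:280,170:460]; 
    else: cr=im[140:320,80:480]
    k=800/cr.shape[1]; k=min(k,600/cr.shape[0]); cv2.imwrite(f"pics/{c}0c.png",cv2.resize(cr,None,fx=k,fy=k,interpolation=2)); print(c,k)
```

```text
top 2.727272727272727
scene 2.0
```

View pics/top0.png

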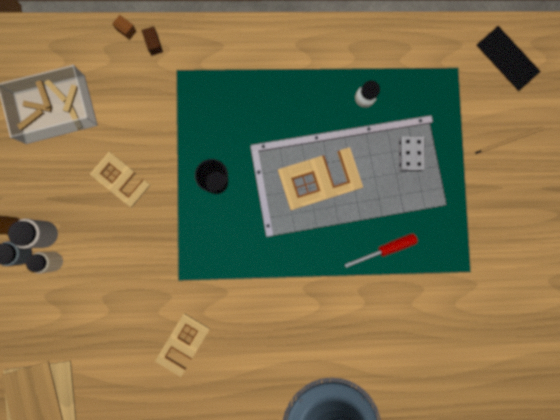

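View pics/top0c.png

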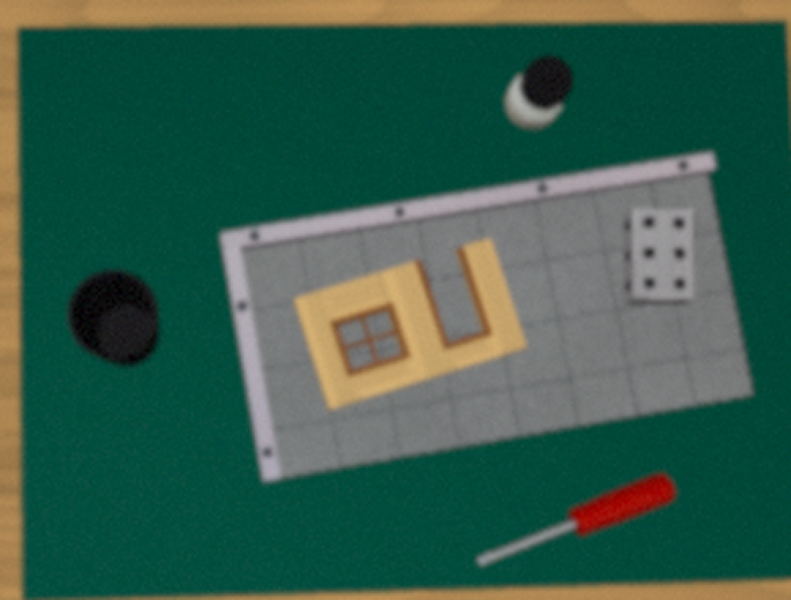

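View pics/scene0c.png

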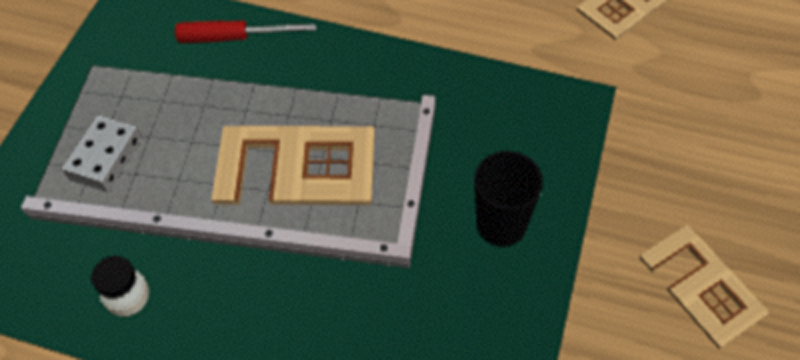

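The pictures show three wall look-alikes: (120,180) and (183,343) in top lie off the board on the table, and (318,176) lies flat on the board between the fences. The last is the candidate, and its size still has to be checked. The block is at (412,153), the jar at (367,95), the cup at (212,176) and the screwdriver at (382,250).

```bash
cat > fit.py <<'E'
from h import *
from scipy.optimize import least_squares
def tri(ps,uvs):
    A=np.zeros((3,3));b=np.zeros(3)
    for p,uv in zip(ps,uvs):
        o,d=ray(p,uv);d=d/np.linalg.norm(d);M=np.eye(3)-np.outer(d,d);A+=M;b+=M@o
    return np.linalg.solve(A,b)
def R2(a): return np.array([[np.cos(a),-np.sin(a)],[np.sin(a),np.cos(a)]])
def fit(obs,loc,x0=(.55,0,0)):
    # obs: list of (pic, uv list), loc Nx3 in body frame -> x,y,yaw
    def r(q):
        return np.concatenate([(proj(p,np.r_[R2(q[2])@l[:2]+q[:2],l[2]])-uv) for p,uvs in obs for l,uv in zip(loc,uvs) if uv is not None])
    s=least_squares(r,x0,loss="soft_l1");return s.x,np.sqrt(np.mean(s.fun**2)),s.fun
def tocorner(jig,q):
    c=jig[:2]+R2(jig[2])@[.088,.193]
    return np.r_[R2(-jig[2])@(q[:2]-c),q[2]-jig[2]]
E
python3 - <<'E'
from fit import *
t=manip.snapshot("top");s=manip.snapshot("scene")
T=lambda L:[np.array(a)/2.727+[170,60] for a in L]; S=lambda L:[np.array(a)/2+[80,140] for a in L]
wt=T([(490,238),(295,297),(332,409),(526,347)]);ws=S([(212,201),(372,202),(373,127),(224,126)])
bt=T([(632,208),(692,208),(692,300),(630,298)]);bs=S([(104,181),(65,172),(101,116),(136,123)])
jt=T([(219,232),(714,151),(263,482),(243,247)]);js=S([(408,260),(22,207),(434,96),(400,244)])
for n,a,b in(("wall",wt,ws),("block",bt,bs),("jig",jt,js)):
    P=np.array([tri((t,s),x) for x in zip(a,b)]);print(n,np.round(P*1000).tolist(),"edges mm",np.round(np.linalg.norm(np.diff(P[[0,1,2,3,0]],axis=0),axis=1)*1000))
jl=np.array([[102,207,26],[102,-207,26],[-102,207,26],[88,193,26]])/1e3
j,e,_=fit([(t,jt),(s,js)],jl);print("jig",j,e)
wl=np.array([[47.5,-85,22],[47.5,85,22],[-47.5,85,22],[-47.5,-85,22]])/1e3
w,e,_=fit([(t,wt),(s,ws)],wl,j);print("wall",w,e,tocorner(j,w))
bl=np.array([[37.5,25,37],[37.5,-25,37],[-37.5,-25,37],[-37.5,25,37]])/1e3
b,e,_=fit([(t,bt),(s,bs)],bl,j);print("block",b,e,tocorner(j,b))
for p in(t,s):
  for l in("jig","wall","block"):
    for m in manip.cut_out(l,p):
      c=cv2.minAreaRect(np.argwhere(m["region"])[:,::-1].astype(np.float32)); print(p["shot"],l,round(m["conf"],2),np.round(c[0],1),np.round(c[1],1),round(c[2],1), np.round(cv2.boxPoints(c),1).tolist())
np.save("jig.npy",j)
E
```

```text
wall [[619.0, -60.0, 15.0], [572.0, 104.0, 16.0], [479.0, 76.0, 16.0], [527.0, -86.0, 17.0]] edges mm [171.  97. 168.  95.]
block [[637.0, -173.0, 32.0], [637.0, -224.0, 28.0], [561.0, -220.0, 30.0], [563.0, -169.0, 38.0]] edges mm [50. 77. 52. 75.]
jig [[626.0, 163.0, 19.0], [687.0, -248.0, 23.0], [422.0, 132.0, 21.0], [613.0, 147.0, 20.0]] edges mm [415. 463. 192.  21.]
jig [ 0.55522153 -0.05668126  0.14933191] 0.8157216864309509
wall [0.54981008 0.00976803 0.28567193] 0.7381714542074832 [-0.08346506 -0.12648513  0.13634002]
block [ 0.59928036 -0.19412071 -0.0400822 ] 1.0115069404850703 [-0.06487941 -0.33546481 -0.18941411]
3 jig 0.67 [347.8 175.3] [ 91.9 182.1] 80.3 [[250.3000030517578, 145.3000030517578], [429.8999938964844, 114.69999694824219], [445.29998779296875, 205.3000030517578], [265.70001220703125, 235.89999389648438]]
3 wall 0.95 [119.9 179.6] [54.3 30.5] 39.8 [[89.30000305175781, 173.89999389648438], [108.80000305175781, 150.5], [150.5, 185.1999969482422], [131.0, 208.60000610351562]]
3 wall 0.72 [181.8 344.8] [30.5 56.4] 31.0 [[154.10000610351562, 361.1000061035156], [
[... 470 characters left out ...]
9999389648438], [100.69999694824219, 165.6999969482422], [297.8999938964844, 188.39999389648438], [288.0, 274.20001220703125]]
4 wall 0.87 [431.2 282.4] [61.8 30.2] 48.8 [[399.5, 269.1000061035156], [422.20001220703125, 249.1999969482422], [462.8999938964844, 295.70001220703125], [440.20001220703125, 315.6000061035156]]
4 wall 0.71 [393.7 139.9] [24.  44.3] 52.8 [[368.79998779296875, 143.6999969482422], [404.0, 116.9000015258789], [418.6000061035156, 136.10000610351562], [383.29998779296875, 162.8000030517578]]
4 block 0.9 [130.6 216.6] [27.2 40.8] 33.7 [[108.0, 226.0], [130.60000610351562, 192.10000610351562], [153.1999969482422, 207.1999969482422], [130.60000610351562, 241.10000610351562]]
```

The board wall measures about 170×96 mm by triangulation, which matches the description. The two off-board ones are about 120×68 mm, so they are look-alikes. The enlarged crop (wall at crop pixel 410,323) confirms the choice. Next I work out the approach.

```bash
cat > go.py <<'E'
# usage: go.py x_mm y_mm z_world_mm yawdeg_of_toolY_rel_to_corner_frame : shift needed, target in corner frame (z world)
from fit import *
import sys
j=np.load("jig.npy")
def c2w(x,y): return R2(j[2])@np.array([x,y])+j[:2]+R2(j[2])@[.088,.193]
def report():
    s=manip.read_state();R=np.array(s["tool_rot"]);p=np.array(s["tool_pos"])
    q=tocorner(j,np.r_[p[:2],np.arctan2(R[1,1],R[0,1])]);F=R2(-j[2])@np.array(s["force"])[:2]
    print("t %.2f tcp corner mm %s z %.1f toolY deg %.1f F corner %s Fz %.1f w %.2f"%(s["time_s"],np.round(q[:2]*1e3,1),p[2]*1e3,np.degrees(q[2]),np.round(F,1),s["force"][2],s["gripper_width"]),"q7 %.2f"%s["joint_pos"][6])
    return s,p,R
def need(x,y,z,yaw):
    s,p,R=report()
    a=np.radians(yaw)+j[2];Y=np.array([np.cos(a),np.sin(a),0]);Z=np.array([0,0,-1.]);G=np.c_[np.cross(Y,Z),Y,Z]
    d=np.r_[c2w(x/1e3,y/1e3),z/1e3]-p
    print("shift cm",np.round(R.T@d*100,2),"turn",np.round(cv2.Rodrigues(R.T@G)[0].ravel(),3))
if __name__=="__main__":
    need(*map(float,sys.argv[1:])) if len(sys.argv)>1 else report()
E
python3 - <<'E'
from go import *
w=np.array([-83.46,-126.5]);c=R2(.136)@[-71,0];print(w+c)
E
python3 go.py -153.8 -136.1 60 97.8
```

```text
[-153.80440343 -136.12626129]
t 1.80 tcp corner mm [-300.   506.4] z 231.2 toolY deg 59.6 F corner [-0.3  0.3] Fz 0.8 w 1.00 q7 -0.05
shift cm [-45.1  -48.04  17.13] turn [-0.    -0.    -0.666]
```

```bash
python3 -m handwheel '[[[-4.1,-4.37,1.0],[0,0,-0.15],0.5],[[-8.2,-8.7,2.0],[0,0,-0.3],0.5],[[-12.3,-13.1,3.0],[0,0,-0.45],0.5],[[-16.4,-17.5,4.0],[0,0,-0.6],0.5],[[-20.5,-21.8,5.0],[0,0,-0.666],0.5]]'
python3 go.py -153.8 -136.1 60 97.8
```

```text
time_s: 2.42
tool_pos: [0.3516, 0.3231, 0.1814]
tool_rot: [[-0.959, -0.284, 0.001], [-0.284, 0.959, 0.001], [-0.001, 0.001, -1.0]]
force: [0.9, 1.3, -0.3]
gripper_width: 0.506
gripper_force: 0.0
t 2.42 tcp corner mm [-232.8  212.8] z 181.4 toolY deg 97.9 F corner [1.1 1.1] Fz -0.3 w 0.51 q7 1.04
shift cm [ -2.99 -35.66  12.12] turn [0.001 0.001 0.002]
```

```bash
python3 -m handwheel '[[[-0.6,-6.1,1],[0,0,0],0.5],[[-1.1,-12.2,2],[0,0,0],0.5],[[-1.7,-18.2,4],[0,0,0],0.5],[[-2.2,-24.2,6],[0,0,0],0.5],[[-2.6,-30,8],[0,0,0],0.5]]' >/dev/null
python3 -m handwheel '[[[-0.3,-3,2],[0,0,0],0.5],[[-0.4,-5.66,4.1],[0,0,0],0.5],[[-0.4,-5.66,6],[0,0,0],0.5],[[-0.4,-5.66,7],[0,0,0],0.5],[[-0.4,-5.66,7],[0,0,0],0.5]]'
python3 go.py -153.8 -136.1 16 97.8
```

```text
time_s: 3.68
tool_pos: [0.4791, -0.0075, 0.0311]
tool_rot: [[-0.959, -0.282, -0.001], [-0.282, 0.959, 0.0], [0.001, 0.0, -1.0]]
force: [0.6, -0.1, 0.4]
gripper_width: 0.498
gripper_force: 0.0
t 3.67 tcp corner mm [-155.9 -133.1] z 31.1 toolY deg 97.8 F corner [ 0.5 -0.2] Fz 0.4 w 0.50 q7 1.97
shift cm [-0.17 -0.33  1.51] turn [ 0.    -0.001  0.001]
```

```bash
python3 -m handwheel '[[[-0.1,-0.2,0.6],[0,0,0],0.5],[[-0.17,-0.33,1.2],[0,0,0],0.5],[[-0.17,-0.33,1.5],[0,0,0],0.5],[[-0.17,-0.33,1.6],[0,0,0],0.5],[[-0.17,-0.33,1.6],[0,0,0],0.5]]'
python3 go.py
python3 -m handwheel '[[[0,0,0.1],[0,0,0],0.5],[[0,0,0.15],[0,0,0],0.5],[[0,0,0.2],[0,0,0],0.5],[[0,0,0.25],[0,0,0],0.5],[[0,0,0.25],[0,0,0],0.5]]'|grep force; python3 go.py
```

```text
time_s: 4.3
tool_pos: [0.4822, -0.0107, 0.0156]
tool_rot: [[-0.96, -0.281, -0.0], [-0.281, 0.96, 0.0], [0.0, 0.0, -1.0]]
force: [-0.5, 0.0, 0.4]
gripper_width: 0.499
gripper_force: 0.0
t 4.30 tcp corner mm [-153.4 -136.7] z 15.6 toolY deg 97.8 F corner [-0.5  0.1] Fz 0.4 w 0.50 q7 1.99
force: [-0.3, 0.1, -0.3]
gripper_force: 0.0
t 4.92 tcp corner mm [-153.4 -136.7] z 13.0 toolY deg 97.8 F corner [-0.3  0.2] Fz -0.3 w 0.50 q7 2.00
```

```bash
for i in 1; do python3 -m handwheel '[[[0,0,0.1],[0,0,0],0.5],[[0,0,0.15],[0,0,0],0.5],[[0,0,0.2],[0,0,0],0.5],[[0,0,0.2],[0,0,0],0.5],[[0,0,0.2],[0,0,0],0.5]]'|grep force; python3 go.py; done
```

```text
force: [0.6, 0.2, 0.7]
gripper_force: 0.0
t 5.55 tcp corner mm [-153.3 -136.7] z 11.1 toolY deg 97.8 F corner [0.7 0.1] Fz 0.7 w 0.50 q7 2.00
```

```bash
python3 -m handwheel '[[[0,0,0.05],[0,0,0],0.5],[[0,0,0.1],[0,0,0],0.5],[[0,0,0.15],[0,0,0],0.5],[[0,0,0.2],[0,0,0],0.5],[[0,0,0.2],[0,0,0],0.5]]'|grep force; python3 go.py
```

```text
force: [-3.1, -0.1, 10.9]
gripper_force: 5.6
t 6.17 tcp corner mm [-153.3 -136.7] z 10.2 toolY deg 97.8 F corner [-3.   0.4] Fz 10.9 w 0.50 q7 2.00
```

```bash
python3 -m handwheel '[[[0,0,-0.5],[0,0,0],0.5],[[-0.6,-0.08,-0.5],[0,0,0],0.5],[[-1.1,-0.15,-0.5],[0,0,0.03],0.5],[[-1.5,-0.2,-0.5],[0,0,0.07],0.5],[[-2.0,-0.27,-0.5],[0,0,0.1],0.5]]'|grep force
python3 go.py; python3 go.py -112 -137 14 90
```

```text
force: [-0.1, 0.5, 0.2]
gripper_force: 0.3
t 6.80 tcp corner mm [-133.3 -136.6] z 13.7 toolY deg 91.9 F corner [-0.   0.5] Fz 0.2 w 0.50 q7 1.91
t 6.80 tcp corner mm [-133.3 -136.6] z 13.7 toolY deg 91.9 F corner [-0.   0.5] Fz 0.2 w 0.50 q7 1.91
shift cm [-2.13 -0.12 -0.03] turn [ 0.    -0.001  0.034]
```

```bash
python3 -m handwheel '[[[-0.5,-0.03,0],[0,0,0.034],0.5],[[-1.0,-0.06,0],[0,0,0.034],0.5],[[-1.5,-0.08,0],[0,0,0.034],0.5],[[-2.0,-0.1,0],[0,0,0.034],0.5],[[-2.1,-0.12,0],[0,0,0.034],0.5]]'|grep force
python3 go.py
python3 - <<'E'
from h import *
p=manip.snapshot("top");save(p,"t1.png")
cv2.imwrite("pics/t1c.png",cv2.resize(p["image"][100:245,240:460,::-1],None,fx=3.6,fy=3.6,interpolation=2))
E
```

```text
force: [-1.0, 0.1, 0.5]
gripper_force: 0.1
t 7.42 tcp corner mm [-111.5 -137.1] z 14.2 toolY deg 90.1 F corner [-1.   0.2] Fz 0.5 w 0.50 q7 1.88
```

View pics/t1c.png

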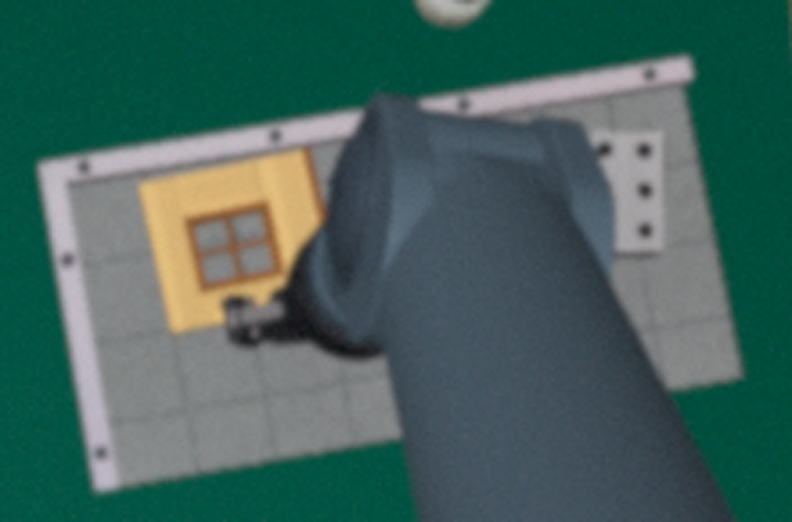

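The wall now lies parallel to the long fence with a gap of a few mm (left corner at crop (140,183)). Its left end is still about 43 mm from the short fence. I keep pushing +x to contact.

```bash
python3 -m handwheel '[[[-0.2,0,0],[0,0,0],0.5],[[-0.4,0,0],[0,0,0],0.5],[[-0.55,0,0],[0,0,0],0.5],[[-0.7,0,0],[0,0,0],0.5],[[-0.7,0,0],[0,0,0],0.5]]'|grep force
python3 go.py
```

```text
force: [-3.2, -0.3, 2.1]
gripper_force: 1.8
t 8.10 tcp corner mm [-106.5 -136.9] z 13.7 toolY deg 90.1 F corner [-3.2  0.2] Fz 2.1 w 0.50 q7 1.88
```

```bash
python3 -m handwheel '[[[-0.05,0,0],[0,0,0],0.5],[[-0.1,0,0],[0,0,0],0.5],[[-0.15,0,0],[0,0,0],0.5],[[-0.15,0,0],[0,0,0],0.5],[[-0.15,0,0],[0,0,0],0.5]]'|grep force
python3 go.py; python3 go.py -47 -236 60 0
```

```text
force: [-6.2, -0.7, 4.1]
gripper_force: 3.2
t 8.72 tcp corner mm [-106.4 -137. ] z 13.5 toolY deg 90.1 F corner [-6.3  0.3] Fz 4.1 w 0.50 q7 1.88
t 8.72 tcp corner mm [-106.4 -137. ] z 13.5 toolY deg 90.1 F corner [-6.3  0.3] Fz 4.1 w 0.50 q7 1.88
shift cm [-5.9  -9.9  -4.69] turn [-0.004 -0.005  1.572]
```

```bash
python3 -m handwheel '[[[1.0,0,0],[0,0,0],0.5],[[1.5,0,-2],[0,0,0],0.5],[[1.5,-1,-6],[0,0,0.18],0.5],[[0,-5,-6],[0,0,0.36],0.5],[[-2,-8,-6],[0,0,0.54],0.5]]' >/dev/null
python3 go.py -47 -236 60 0
```

```text
t 9.35 tcp corner mm [ -81.3 -219. ] z 75.8 toolY deg 58.8 F corner [0.6 0.5] Fz 0.0 w 0.50 q7 1.51
shift cm [-3.81  0.32  1.6 ] turn [0.005 0.004 1.027]
```

```bash
python3 -m handwheel '[[[-1,0,0],[0,0,0.18],0.5],[[-2,0.1,0],[0,0,0.36],0.5],[[-3,0.2,0],[0,0,0.54],0.5],[[-3.8,0.3,0],[0,0,0.72],0.5],[[-3.8,0.3,0],[0,0,0.9],0.5]]' >/dev/null
python3 go.py -47 -236 30 0
python3 - <<'E'
from h import *
p=manip.snapshot("top");s=manip.snapshot("scene")
a=cv2.resize(p["image"][100:245,240:460,::-1],(600,395),interpolation=2)
cv2.imwrite("pics/t2c.png",a)
b=cv2.resize(s["image"][160:290,70:310,::-1],(720,390),interpolation=2)
cv2.imwrite("pics/s2c.png",b)
E
```

```text
t 9.97 tcp corner mm [ -47.1 -234.7] z 74.8 toolY deg 7.3 F corner [-0.3 -0.3] Fz -1.1 w 0.50 q7 0.75
shift cm [-0.11 -0.03  4.48] turn [0.004 0.003 0.127]
```

View pics/s2c.png

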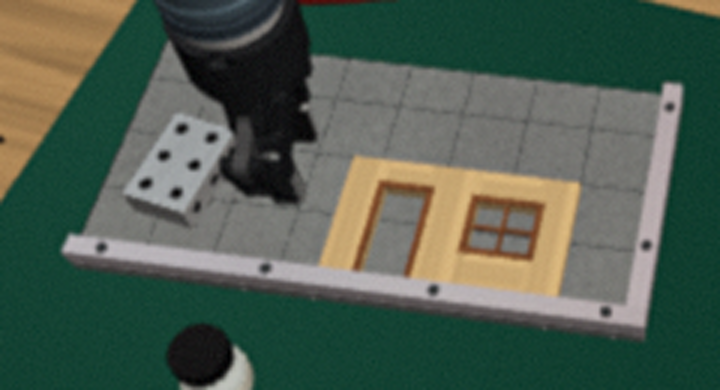

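The wall lies flush on the long fence. Its right end is at crop (353,157)–(322,265), and the left end still has a gap to the short fence. I check the right end's y before descending.

```bash
python3 - <<'E'
from go import *
s=manip.snapshot("scene")
for u in ((353,157),(322,265),(580,183),(229,132),(190,218)):
    P=at_z(s,np.array(u)/3+[70,160],.037 if u[0]<240 else .022);print(u,np.round(tocorner(j,np.r_[P[:2],0])[:2]*1e3,1))
E
python3 -m handwheel '[[[-0.1,0,1.5],[0,0,0.127],0.5],[[-0.1,0,3],[0,0,0.127],0.5],[[-0.1,0,4.5],[0,0,0.127],0.5],[[-0.1,0,6.0],[0,0,0.127],0.5],[[-0.1,0,6.0],[0,0,0.127],0.5]]'|grep force
python3 go.py -47 -225 14 0
```

```text
(353, 157) [ -91.9 -219.1]
(322, 265) [  -1.3 -216.2]
(580, 183) [-93.1 -49.1]
(229, 132) [ -91.4 -309.9]
(190, 218) [ -17.1 -313.5]
force: [-0.8, 0.1, -0.9]
gripper_force: 0.0
t 10.75 tcp corner mm [ -50.6 -234.4] z 12.3 toolY deg 0.4 F corner [-0.7  0.2] Fz -0.9 w 0.50 q7 0.70
shift cm [ 0.94  0.36 -0.17] turn [-0.003 -0.001  0.006]
```

```bash
python3 -m handwheel '[[[0.5,0.36,-0.17],[0,0,0.006],0.5],[[1.0,0.36,-0.17],[0,0,0.006],0.5],[[1.5,0.36,-0.17],[0,0,0.006],0.5],[[2.0,0.36,-0.17],[0,0,0.006],0.5],[[2.5,0.36,-0.17],[0,0,0.006],0.5]]'|grep force
python3 -m handwheel '[[[0.5,0,0],[0,0,0],0.5],[[1.0,0,0],[0,0,0],0.5],[[1.4,0,0],[0,0,0],0.5],[[1.8,0,0],[0,0,0],0.5],[[2.0,0,0],[0,0,0],0.5]]'|grep force
python3 go.py -47 -181 14 0
```

```text
force: [0.5, -0.4, 0.7]
gripper_force: 0.4
force: [0.4, -0.9, 1.4]
gripper_force: 0.3
t 12.00 tcp corner mm [ -45.7 -189.5] z 15.7 toolY deg 0.0 F corner [ 0.3 -1. ] Fz 1.4 w 0.50 q7 0.62
shift cm [ 0.85 -0.13  0.17] turn [-0. -0.  0.]
```

```bash
python3 -m handwheel '[[[0.3,0,0.1],[0,0,0],0.5],[[0.5,0,0.1],[0,0,0],0.5],[[0.7,0,0.1],[0,0,0],0.5],[[0.8,0,0.1],[0,0,0],0.5],[[0.8,0,0.1],[0,0,0],0.5]]'|grep force
python3 go.py -47 -181 14 0
```

```text
force: [-0.3, 0.7, 0.1]
gripper_force: 0.0
t 12.62 tcp corner mm [ -45.8 -181.5] z 14.7 toolY deg -0.0 F corner [-0.2  0.7] Fz 0.1 w 0.50 q7 0.61
shift cm [ 0.05 -0.12  0.07] turn [-0. -0. -0.]
```

```bash
python3 -m handwheel '[[[0.15,0,0],[0,0,0],0.5],[[0.3,0,0],[0,0,0],0.5],[[0.4,0,0],[0,0,0],0.5],[[0.5,0,0],[0,0,0],0.5],[[0.5,0,0],[0,0,0],0.5]]'|grep force
python3 go.py -47 -181 14 0
```

```text
force: [0.5, -6.0, -0.7]
gripper_force: 3.3
t 13.25 tcp corner mm [ -45.8 -181.1] z 15.3 toolY deg -0.1 F corner [-0.4 -6. ] Fz -0.7 w 0.50 q7 0.60
shift cm [ 0.01 -0.13  0.13] turn [ 0.002  0.005 -0.002]
```

```bash
python3 -m handwheel '[[[-0.8,0,0],[0,0,0],0.5],[[-1.8,0,0],[0,0,0],0.5],[[-2,0,-3],[0,0,0],0.5],[[-4,-3,-6],[0,0,-0.1],0.5],[[-6,-8,-8],[0,0,-0.25],0.5]]'|grep force
python3 - <<'E'
from h import *
p=manip.snapshot("top");s=manip.snapshot("scene")
a=cv2.resize(p["image"][120:240,240:380,::-1],None,fx=4,fy=4,interpolation=2)
b=cv2.resize(s["image"][180:300,160:310,::-1],None,fx=4,fy=4,interpolation=2)
m=np.zeros((480,1160,3),np.uint8);m[:,:560]=a;m[:,560:]=b
cv2.imwrite("pics/c3.png",cv2.resize(m,(800,331),interpolation=cv2.INTER_AREA))
cv2.imwrite("pics/t3.png",p["image"][:,:,::-1]);cv2.imwrite("pics/s3.png",s["image"][:,:,::-1])
E
python3 go.py
```

```text
force: [-0.5, -0.8, 2.0]
gripper_force: 0.0
t 13.97 tcp corner mm [-131.2 -240.8] z 96.3 toolY deg 13.9 F corner [0.2 0.6] Fz -0.6 w 0.50 q7 0.87
```

View pics/c3.png

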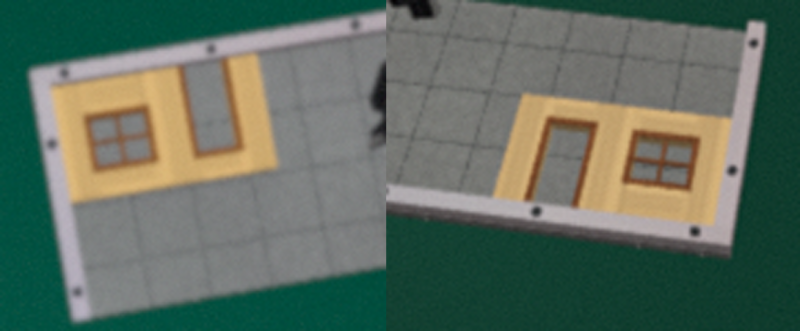

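Both views show the wall flush in the corner, with no grey strip along either fence (top crop (55,85)–(260,58) and (55,85)–(72,200)). I give the near edge a light confirming press toward +x.

```bash
python3 go.py -148 -85 70 0
```

```text
t 13.97 tcp corner mm [-131.2 -240.8] z 96.3 toolY deg 13.9 F corner [0.2 0.6] Fz -0.6 w 0.50 q7 0.87
shift cm [15.53  2.11  2.65] turn [-0.001 -0.002  0.242]
```

```bash
python3 -m handwheel '[[[5,0.7,0],[0,0,0.1],0.5],[[10,1.4,0],[0,0,0.2],0.5],[[15,2,0],[0,0,0.242],0.5],[[15.5,2.1,1],[0,0,0.242],0.5],[[15.5,2.1,3],[0,0,0.242],0.5]]' >/dev/null;python3 go.py -148 -85 14.5 0
```

```text
t 14.60 tcp corner mm [-142.5  -79.8] z 64.9 toolY deg 0.6 F corner [-0.5  1.2] Fz 0.3 w 0.50 q7 0.36
shift cm [-0.52 -0.57  5.03] turn [ 0.002 -0.001  0.011]
```

```bash
python3 -m handwheel '[[[-0.52,-0.57,1],[0,0,0.011],0.5],[[-0.52,-0.57,3],[0,0,0.011],0.5],[[-0.52,-0.57,5],[0,0,0.011],0.5],[[-0.52,-0.57,5],[0,0,0.011],0.5],[[-0.52,-0.37,5],[0,0,0.011],0.5]]' |grep force;python3 go.py -132 -85 14.5 0
python3 -m handwheel '[[[0,0.3,0],[0,0,0],0.5],[[0,0.6,0],[0,0,0],0.5],[[0,0.9,0],[0,0,0],0.5],[[0,1.2,0],[0,0,0],0.5],[[0,1.3,0],[0,0,0],0.5]]' |grep force;python3 go.py -132 -85 14.5 0
```

```text
force: [-0.1, -1.0, 0.2]
gripper_force: 0.0
t 15.22 tcp corner mm [-147.2  -87.7] z 15.2 toolY deg -0.3 F corner [-0.3 -1. ] Fz 0.2 w 0.50 q7 0.45
shift cm [0.28 1.52 0.07] turn [ 0.     0.    -0.005]
force: [-0.4, -0.9, -0.3]
gripper_force: 0.0
t 15.85 tcp corner mm [-134.   -86.7] z 14.8 toolY deg -0.2 F corner [-0.5 -0.9] Fz -0.3 w 0.50 q7 0.45
shift cm [0.17 0.2  0.03] turn [ 0.     0.    -0.003]
```

```bash
python3 -m handwheel '[[[0,0.2,0],[0,0,0],0.5],[[0,0.35,0],[0,0,0],0.5],[[0,0.5,0],[0,0,0],0.5],[[0,0.6,0],[0,0,0],0.5],[[0,0.6,0],[0,0,0],0.5]]' |grep force;python3 go.py -132 -85 14.5 0
```

```text
force: [-0.2, -1.7, -0.8]
gripper_force: 0.0
t 16.48 tcp corner mm [-128.3  -86.8] z 14.8 toolY deg -0.2 F corner [-0.5 -1.6] Fz -0.8 w 0.50 q7 0.45
shift cm [ 0.18 -0.37  0.03] turn [-0.     0.    -0.003]
```

```bash
python3 -m handwheel '[[[0,0.15,0],[0,0,0],0.5],[[0,0.3,0],[0,0,0],0.5],[[0,0.4,0],[0,0,0],0.5],[[0,0.5,0],[0,0,0],0.5],[[0,0.5,0],[0,0,0],0.5]]' |grep force;python3 go.py -132 -85 14.5 0
```

```text
force: [-1.1, -0.1, -0.1]
gripper_force: 0.2
t 17.10 tcp corner mm [-123.5  -86.8] z 14.7 toolY deg -0.2 F corner [-1.1  0.1] Fz -0.1 w 0.50 q7 0.45
shift cm [ 0.18 -0.86  0.02] turn [-0.     0.    -0.003]
```

```bash
python3 -m handwheel '[[[0,0.1,0],[0,0,0],0.5],[[0,0.2,0],[0,0,0],0.5],[[0,0.25,0],[0,0,0],0.5],[[0,0.3,0],[0,0,0],0.5],[[0,0.3,0],[0,0,0],0.5]]' |grep force;python3 go.py -132 -85 14.5 0
```

```text
force: [-5.7, -1.5, 3.6]
gripper_force: 3.0
t 17.73 tcp corner mm [-123.3  -86.8] z 14.1 toolY deg -0.2 F corner [-5.9 -0.6] Fz 3.6 w 0.50 q7 0.45
shift cm [ 0.18 -0.87 -0.04] turn [-0.006 -0.001 -0.004]
```

The wall is seated: pressing with 6 N moves nothing. Next is the block.

```bash
python3 -m handwheel '[[[0,-0.8,0],[0,0,0],0.5],[[0,-2,0],[0,0,0],0.5],[[-2,-2,-3],[0,0,0],0.5],[[-7,-2,-6],[0,0,0],0.5],[[-13,0,-7],[0,0,0.05],0.5]]' |grep force;python3 go.py -74 -382 70 -10.9
python3 - <<'E'
from fit import *
j=np.load("jig.npy")
for c in("top","scene"):
    p=manip.snapshot(c);m=manip.mark_of("block",p)
    print(c,[(tocorner(j,np.r_[at_z(p,a["point"],.012)[:2],0])[:2].round(4),round(a["conf"],2)) for a in m])
E
```

```text
force: [1.7, 1.0, -0.2]
gripper_force: 0.0
t 18.35 tcp corner mm [-120.4 -215.2] z 86.4 toolY deg -3.0 F corner [1.8 0.7] Fz -0.2 w 0.50 q7 0.57
shift cm [-16.42   5.49   1.62] turn [ 0.004 -0.002  0.138]
top []
scene [(array([-0.0604, -0.3361]), 0.94)]
```

```bash
python3 -m handwheel '[[[-5,1.5,0],[0,0,0.06],0.5],[[-10,3.2,0],[0,0,0.138],0.5],[[-15,5,0],[0,0,0.138],0.5],[[-16.4,5.5,0.5],[0,0,0.138],0.5],[[-16.4,5.5,1],[0,0,0.138],0.5]]' |grep force;python3 go.py -74 -382 15 -10.9
```

```text
force: [-0.2, -0.3, -0.4]
gripper_force: 0.0
t 19.18 tcp corner mm [ -75.3 -381. ] z 73.5 toolY deg -10.9 F corner [-0.2 -0.3] Fz -0.4 w 0.50 q7 0.71
shift cm [-0.08  0.16  5.85] turn [-0.001 -0.001 -0.001]
```

```bash
python3 -m handwheel '[[[0,0.16,1.5],[0,0,0],0.5],[[0,0.16,3],[0,0,0],0.5],[[0,0.16,4.5],[0,0,0],0.5],[[0,0.16,5.8],[0,0,0],0.5],[[0,0.16,5.8],[0,0,0],0.5]]' |grep force;python3 go.py -70 -350 15 -2
python3 - <<'E'
from h import *
s=manip.snapshot("scene");cv2.imwrite("pics/s4c.png",cv2.resize(s["image"][160:290,70:310,::-1],(720,390),interpolation=2))
E
```

```text
force: [-0.1, -0.4, -0.0]
gripper_force: 0.0
t 19.80 tcp corner mm [ -74.6 -381.6] z 14.9 toolY deg -11.0 F corner [-0.2 -0.4] Fz -0.0 w 0.50 q7 0.75
shift cm [ 3.19 -0.15 -0.01] turn [-0.003 -0.001 -0.156]
```

View pics/s4c.png

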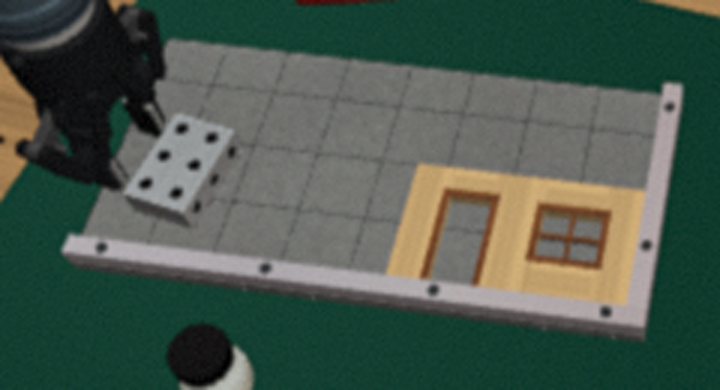

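The fingers stand behind the block's right long side, touching nothing (tips at crop (110,185) and (155,130)). The wall is still in the corner. I push along +y and straighten as I go.

```bash
python3 -m handwheel '[[[0.6,-0.12,0],[0,0,0],0.5],[[1.2,-0.23,0],[0,0,0],0.5],[[1.8,-0.35,0],[0,0,-0.03],0.5],[[2.4,-0.46,0],[0,0,-0.07],0.5],[[3.0,-0.58,0],[0,0,-0.1],0.5]]' |grep force;python3 go.py -74 -323 15 0
```

```text
force: [1.2, -3.1, 1.3]
gripper_force: 1.8
t 20.48 tcp corner mm [ -72.8 -352.6] z 17.3 toolY deg -5.1 F corner [ 0.7 -3.3] Fz 1.3 w 0.50 q7 0.80
shift cm [ 2.94 -0.38  0.23] turn [ 0.002  0.002 -0.09 ]
```

```bash
python3 -m handwheel '[[[0.6,-0.05,0.1],[0,0,-0.03],0.5],[[1.2,-0.1,0.1],[0,0,-0.06],0.5],[[1.8,-0.15,0.1],[0,0,-0.09],0.5],[[2.4,-0.2,0.1],[0,0,-0.09],0.5],[[3.0,-0.25,0.1],[0,0,-0.09],0.5]]' |grep force;python3 go.py -72 -293 15 0
python3 -m handwheel '[[[0.6,0,0],[0,0,0],0.5],[[1.2,0,0],[0,0,0],0.5],[[1.8,0,0],[0,0,0],0.5],[[2.4,0,0],[0,0,0],0.5],[[3.0,0,0],[0,0,0],0.5]]' |grep force;python3 go.py -72 -263 15 0
```

```text
force: [0.0, -4.4, 2.7]
gripper_force: 2.3
t 21.10 tcp corner mm [ -73.6 -321.5] z 15.5 toolY deg -0.1 F corner [-0.6 -4.4] Fz 2.7 w 0.50 q7 0.84
shift cm [2.85 0.16 0.05] turn [-0.001  0.    -0.001]
force: [0.6, -4.8, 2.7]
gripper_force: 2.2
t 21.73 tcp corner mm [ -73.3 -291.2] z 15.4 toolY deg -0.1 F corner [-0.1 -4.8] Fz 2.7 w 0.50 q7 0.80
shift cm [2.82 0.12 0.04] turn [-0.    -0.    -0.001]
```

```bash
python3 -m handwheel '[[[0.6,0,0],[0,0,0],0.5],[[1.2,0,0],[0,0,0],0.5],[[1.8,0,0],[0,0,0],0.5],[[2.4,0,0],[0,0,0],0.5],[[3.0,0,0],[0,0,0],0.5]]' |grep force
python3 -m handwheel '[[[0.5,0,0],[0,0,0],0.5],[[1.0,0,0],[0,0,0],0.5],[[1.5,0,0],[0,0,0],0.5],[[1.8,0,0],[0,0,0],0.5],[[2.0,0,0],[0,0,0],0.5]]' |grep force;python3 go.py -72 -231 15 0
python3 - <<'E'
from h import *
s=manip.snapshot("scene");cv2.imwrite("pics/s5c.png",cv2.resize(s["image"][160:290,70:310,::-1],(720,390),interpolation=2))
E
```

```text
force: [0.4, -4.3, 2.7]
gripper_force: 2.0
force: [-0.1, -3.8, 1.2]
gripper_force: 1.8
t 22.98 tcp corner mm [ -73.2 -241.4] z 15.4 toolY deg -0.1 F corner [-0.6 -3.8] Fz 1.2 w 0.50 q7 0.72
shift cm [1.04 0.12 0.04] turn [-0.    -0.    -0.001]
```

View pics/s5c.png

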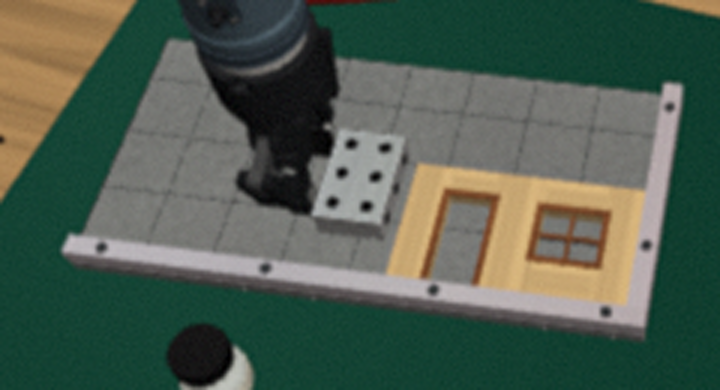

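The block is parallel to the wall's end with about 10 mm still to go; its left top corners are at crop (405,138) and (383,222).

```bash
python3 - <<'E'
from go import *
s=manip.snapshot("scene")
for u,z in (((405,138),.037),((383,223),.037),((314,215),.037),((340,130),.037),((420,163),.022),((390,274),.022)):
    P=at_z(s,np.array(u)/3+[70,160],z);print(u,np.round(tocorner(j,np.r_[P[:2],0])[:2]*1e3,1))
E
python3 -m handwheel '[[[0.4,0,0],[0,0,0],0.5],[[0.7,0,0],[0,0,0],0.5],[[0.9,0,0],[0,0,0],0.5],[[1.0,0,0],[0,0,0],0.5],[[1.0,0,0],[0,0,0],0.5]]' |grep force;python3 go.py -72 -231 15 0
```

```text
(405, 138) [-104.3 -180.2]
(383, 223) [ -32.2 -177.7]
(314, 215) [ -31.7 -227.6]
(340, 130) [-104.5 -229.4]
(420, 163) [ -93.7 -168.7]
(390, 274) [  -1.1 -167.2]
force: [-0.5, -3.5, 0.2]
gripper_force: 1.4
t 23.70 tcp corner mm [ -73.2 -231.3] z 15.4 toolY deg -0.1 F corner [-1.  -3.4] Fz 0.2 w 0.50 q7 0.70
shift cm [0.03 0.12 0.04] turn [-0.    -0.001 -0.001]
```

```bash
python3 -m handwheel '[[[0.1,0,0],[0,0,0],0.5],[[0.2,0,0],[0,0,0],0.5],[[0.25,0,0],[0,0,0],0.5],[[0.3,0,0],[0,0,0],0.5],[[0.3,0,0],[0,0,0],0.5]]' |grep force;python3 go.py -72 -231 15 0
```

```text
force: [1.9, -6.5, -1.3]
gripper_force: 3.3
t 24.32 tcp corner mm [ -73.2 -231.2] z 15.6 toolY deg -0.1 F corner [ 0.9 -6.7] Fz -1.3 w 0.50 q7 0.70
shift cm [0.02 0.12 0.06] turn [ 0.001  0.004 -0.002]
```

```bash
python3 -m handwheel '[[[0.1,0,0],[0,0,0],0.5],[[0.2,0,0],[0,0,0],0.5],[[0.3,0,0],[0,0,0],0.5],[[0.3,0,0],[0,0,0],0.5],[[0.3,0,0],[0,0,0],0.5]]' |grep force;python3 go.py
python3 -m handwheel '[[[-0.6,0,0],[0,0,0],0.5],[[-2,0,0],[0,0,0],0.5],[[-4,0,-3],[0,0,0],0.5],[[-7,-2,-8],[0,0,0],0.5],[[-11,-4,-13],[0,0,0],0.5]]' |grep force
python3 - <<'E'
from h import *
p=manip.snapshot("top");s=manip.snapshot("scene")
a=cv2.resize(p["image"][110:240,240:400,::-1],(560,455),interpolation=2)
b=cv2.resize(s["image"][180:300,130:310,::-1],(683,455),interpolation=2)
cv2.imwrite("pics/c6.png",cv2.resize(np.hstack([a,b]),(800,293),interpolation=cv2.INTER_AREA))
E
python3 go.py
```

```text
force: [2.3, -10.2, -2.1]
gripper_force: 5.0
t 24.95 tcp corner mm [ -73.3 -231.1] z 16.0 toolY deg -0.2 F corner [  0.8 -10.4] Fz -2.1 w 0.50 q7 0.70
force: [0.3, 0.2, 1.4]
gripper_force: 0.0
t 25.68 tcp corner mm [-112.1 -341.3] z 148.5 toolY deg -0.6 F corner [-0.3 -1. ] Fz -0.3 w 0.50 q7 0.78
```

View pics/c6.png

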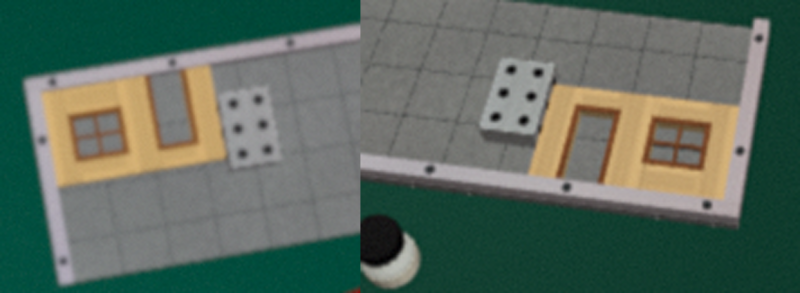

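The wall is flush in the corner on both fences. The block's long side is flat on the wall's right end (top crop (220,92)–(232,165)), bearing on about 63 of its 75 mm. The arm is well clear, so I hold it still and hand in.

```bash
python3 -m handwheel '[[[0,0,-1],[0,0,0],0.5],[[0,0,-1],[0,0,0],0.5],[[0,0,-1],[0,0,0],0.5],[[0,0,-1],[0,0,0],0.5],[[0,0,-1],[0,0,0],0.5]]' |grep force
python3 -c "
from workcell import manip
print(manip.job_done())"
```

```text
force: [-0.4, -0.6, -0.6]
gripper_force: 0.0
the job is handed in; nothing more can be done
None
```

The wall is seated in the corner against both fences, the steel block is flat against its right end with about 63 of its 75 mm bearing, the arm is clear, and the job was handed in at about 26 s; the hand-in returned no verdict.

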